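# Hang the drying basket over its drip tray with the lifter

## Task

Slide the drip tray straight in under the two prongs of the hanging stand until it meets the stand's foot. Then take the wooden-handled lifter, hook it under the basket's bail, carry the basket with the bone cast still in it to the stand and lower it slowly until the bail rests level in the dips of both prongs, about centred, without dropping or swinging it. Free the lifter and stand it back upright in its dish; do not touch the basket with the gripper or lift the tray, and leave the other things on the bench where they are.

Things in the scene. Friction and masses are not known exactly. Their poses are not given: they have to be found in the camera images.
- stand: Fixed steel hanging stand. Origin on the bench below its prongs' dips; -x looks roughly to the robot. Foot slab x=60 to 150, 160 wide, 15 high; two posts at x=85, y=+-46, 209 tall, joined by a bar on top. From each a round prong (8 thick) runs towards -x at y=+-46, dips in a V at x=0 and rises to its free tip at x=-30, 194 high. Nothing between the prongs (84 clear).
- saddle (a point): Midway between the two prong dips, 180 above the bench: where the middle of the bail bar's axis lies when the basket hangs properly. Axes as the stand's.
- tray_home (a point): Point on the bench at x=-20 of the stand: where the centre of the drip tray comes when pushed home against the stand's foot.
- drip_tray: Loose white shallow tray, 160 (x) x 170 (y) x 22 high, walls 4, 0.35 kg, open on top. Origin: centre of the underside. It starts on the robot's side of the stand, 55 to 85 short of home, its x axis roughly along the stand's.
- basket: Loose steel wire basket 110 (x) x 150 (y), walls 35 high, 0.36 kg. Origin: centre of underside; -x looks roughly to the robot. Rigid upright bail: a level round bar 8 thick along y, from y=-65 to 65, axis at x=-12, z=115, its legs going down to the side walls. Hung by the bail it tilts 0.05 to 0.15 rad, +x side low, as the bail is off its middle.
- bail_mid (a point): Middle of the bail bar's axis, at (-12, 0, 115) of the basket. Axes as the basket's.
- bone: Loose white plaster bone cast, 78 long (x) x 36 x 20 high, about 0.13 kg, lying in the basket up to 30 from its middle in y. Origin: centre of its underside.
- lifter: Upright lifting hook, 0.16 kg; stands by itself. Origin: centre of underside. Wooden handle 26 x 26 on the z axis, z=93 to 155: grip from above. Foot 46 (x) x 50 (y), with a V trough along y, open upwards: a bar lying in it has its axis at x=0, z=13. Its +x lip (x=19) is 20 high. Thin shank at x=-18 joins foot and handle; the bar enters from +x, above the lip, below z=90.
- dish: Fixed grey square dish 98 x 98 x 14 high, walls and floor 4 thick, in which the lifter stands. Origin: centre of the underside. The lifter's origin is 4 above it when standing in it.
- jar_a: Bystander: clear glass jar, 64 across, 85 high.
- jar_b: Bystander: amber jar, 54 across, 100 high.
- beaker: Bystander: clear plastic beaker, 70 across, 80 high.
- brush: Bystander: brush lying on the bench.
- scalpel_handle: Bystander: slim hand tool 150 long lying on the bench.
- card_box: Bystander: cardboard box 90 x 70 x 50.
- spare_cast: Bystander: larger bone cast, 114 long, lying on the bench beyond the stand's left.
- weight: Bystander: brass cylinder 40 across, 35 high.
Not all that is in view belongs to the job. Leave any blue, pink or turquoise look-alike of the bone alone.

How it is judged:
By the outcome, as a careful person would: the job done as asked, in the order asked, and still so for the second after the job is handed in, with the robot touching nothing.
It also fails if it takes over 72 s, if anything falls off the work surface, if the arm or the gripper's body presses on something with over 40 N, if the wrist force passes 120 N, or if a joint passes its speed limit or range.

## Robot

A 6-joint arm with a two-finger parallel gripper is mounted at the origin on the work surface. World frame = base frame: x ahead of the robot, y to its left, z up, the work surface at z = 0. Lengths are in mm, angles in degrees, forces in N, time in s.
With the tool pointing down it reaches from about 325 to 925 mm from the base axis. Payload 3.1 kg.
Tool frame: the origin (TCP) lies at the very end of the fingers, on their centre line; the grasp point (between the pads) lies grasp_offset behind it (grasp_offset is the distance from the TCP to the grasp point, in mm); z points along the fingers, y is the line along which they close (so a half turn about z gives the same grasp; the last joint's range is limited). The gripper opens to 85 mm and grips with 20 to 120 N. Pads are 22 mm wide; open, the fingers measure 114 mm over their backs; the gripper's body (76 mm by 85 mm) begins 54 mm behind the grasp point. The pads swing forward as they close: fully open they stand 13 mm farther back than shut.
Start: joints at [-82.689, 12.427, 92.441, -0, 75.132, -6.429], TCP at [148.464, -607.123, 231.3] pointing down, gripper open.
Joint ranges: [-157.48, 157.48], [-44.54, 120.13], [17.64, 146.25], [-64.5, 244.5], [7.68, 150.69], [-147.95, 147.95]. Speed limits (degrees/s): [159.86, 159.86, 180, 180, 180, 180].

## Interface

Orientations are given as [roll, pitch, yaw] about the fixed x, y, z axes, in that order (R = Rz(yaw) Ry(pitch) Rx(roll)).
In Python, from station import * gives the robot as it stands. Calls block until the motion is done:
- goto(position, orientation): joint-space move of the TCP to a pose.
- move_l(position, attitude=None, speed=150): straight line of the TCP; attitude=None keeps the orientation; speed is the mean speed in mm/s.
- move_j(angles): joint-space move.
- grip(opening, squeeze=None): finger opening in mm; squeeze is the grip in N (None keeps the last); returns when the fingers have stopped.
- wait(seconds).
- solve_ik(position, orientation): joint angles nearest the present ones, or None.
- get_obs(): the state.
- get_image(name): name is "side" or "top"; returns the picture (420x560x3 uint8, red, green, blue); there is no depth.
- get_calibration(name): a dict with "fx", "fy", "cx", "cy" (pixels), "R" (3x3) and "t" (3): a world point X has camera coordinates R X + t. Camera axes: x right, y down, z forward; pixel columns grow to the right and rows downward; lengths in mm; the calibration is good to about 2 mm. A picture is of the moment at which its call begins. get_calibration takes no time and is no camera call.
A pose or a line that the arm cannot do raises Unreachable and nothing moves.
- sign_off(): hands the job in; it is judged then, once.
Trained networks look in the newest picture that a camera, given by its name, has taken for a name from the list of things; names that differ only in an ending like _2 or _b are one class to them, and where a whole thing is asked for, a point or a joint stands for the part that bears it (a point fixed in the world has none). Each returns a list of dicts, best first, with "score" (0 to 1); they miss things now and then, are a little off and sometimes report something else, mostly with a low value. They report only what shows in the picture. A call takes as long as a camera call. They do not tell look-alikes from the thing itself.
- spot_in(name, camera): "extent" ([centre column, centre row, width, height] in pixels, round what is visible of it).
- regions_of(name, camera): "region" (420x560 bool, what is visible of it) and "extent" ([centre column, centre row, width, height] in pixels, round what is visible of it).
The state is a dict: "t": time; "joint_pos": joint angles; "qvel": joint speeds; "effort": joint torques, N m; "tcp_pos": TCP position; "ee_rot": TCP orientation; "wrist_force": force on the tool from outside, world axes, zero at the start; "moment": the same for the moment, N m; "grip_width": finger opening in mm; "grip_force": force on a finger pad.
Only numpy, scipy, OpenCV 4.12 (cv2) and the standard library are available. Lean on these libraries where they do the work, as an engineer would, in place of code of your own. Each camera call takes 0.05 s, during which the arm holds its last target. There are 200 camera calls.

## Working session

There is one attempt and no reset: what is moved stays moved. The work goes in short steps, each a Python script; the robot and the scene stay as the last script left them, time stands still between calls to the robot, and variables do not carry over. Pictures are saved under pics/ and viewed, at most 10 in all, crops included, and the job is handed in when it is done.

```bash
mkdir -p pics; ls; python3 - <<'E'
from station import *
import cv2,numpy as np
o=get_obs();print({k:np.round(v,2) for k,v in o.items()})
for c in("top","side"):
    cv2.imwrite(f"pics/{c}0.png",cv2.cvtColor(get_image(c),cv2.COLOR_RGB2BGR))
    k=get_calibration(c);R=np.array(k["R"]);print(c,k["fx"],k["fy"],k["cx"],k["cy"],np.round(R,3).tolist(),"cam",np.round(-R.T@np.array(k["t"])))
    for n in("stand","drip_tray","basket","bone","lifter","dish"):
        print(n,[(round(d["score"],2),np.round(d["extent"]).tolist()) for d in spot_in(n,c)[:3]])
E
```

```text
pics
{'t': np.float64(0.0), 'joint_pos': array([-82.69,  12.48,  92.53,  -0.  ,  75.13,  -6.43]), 'qvel': array([-0.03,  0.01, -0.1 ,  0.1 , -0.01,  0.06]), 'effort': array([ 0.000e+00, -3.968e+01, -3.039e+01, -0.000e+00,  1.000e-02,
       -0.000e+00]), 'tcp_pos': array([ 148.35, -606.29,  229.96]), 'ee_rot': array([-1.7986e+02, -1.0000e-02,  1.3740e+01]), 'wrist_force': array([-0.01, -0.02,  0.03]), 'moment': array([ 0.02, -0.02, -0.02]), 'grip_force': np.float64(0.0), 'grip_width': np.float64(85.48)}
top 461.9804247184401 461.9804247184401 278.9953063154298 198.76064610498793 [[-0.011, -1.0, -0.005], [-0.999, 0.012, -0.048], [0.048, 0.004, -0.999]] cam [ 519.   28. 1196.]
stand [(0.76, [220.0, 150.0, 69.0, 68.0])]
drip_tray [(0.71, [216.0, 210.0, 77.0, 71.0])]
basket [(0.63, [322.0, 215.0, 66.0, 48.0])]
bone [(0.79, [316.0, 286.0, 12.0, 33.0]), (0.74, [312.0, 214.0, 19.0, 31.0]), (0.73, [233.0, 308.0, 28.0, 26.0])]
lifter [(0.58, [444.0, 226.0, 37.0, 25.0]), (0.19, [432.0, 224.0, 51.0, 47.0])]
dish [(0.98, [430.0, 224.0, 48.0, 51.0])]
side 399.7440495407118 399.7440495407118 271.9280441746209 210.34069209992367 [[-0.965, -0.26, -0.021], [-0.172, 0.694, -0.699], [0.196, -0.671, -0.715]] cam [386. 628. 751.]
stand [(0.71, [291.0, 205.0, 58.0, 73.0]), (0.64, [190.0, 256.0, 94.0, 116.0]), (0.57, [210.0, 203.0, 29.0, 34.0])]
drip_tray [(0.75, [252.0, 306.0, 104.0, 95.0])]
basket [(0.8, [294.0, 203.0, 60.0, 75.0])]
bone [(0.86, [376.0, 308.0, 26.0, 38.0]), (0.83, [362.0, 232.0, 32.0, 21.0]), (0.76, [165.0, 221.0, 31.0, 13.0])]
lifter [(0.57, [322.0, 130.0, 17.0, 52.0])]
dish [(0.85, [322.0, 151.0, 35.0, 21.0])]
```

```bash
python3 - <<'E'
import cv2
a=cv2.imread("pics/top0.png");cv2.imwrite("pics/topc.png",cv2.resize(a[100:330,160:480],(800,575),interpolation=cv2.INTER_CUBIC))
a=cv2.imread("pics/side0.png");cv2.imwrite("pics/sidec.png",cv2.resize(a[90:375,110:490],(800,600),interpolation=cv2.INTER_CUBIC))
E
```

```text
(no output)
```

View pics/topc.png

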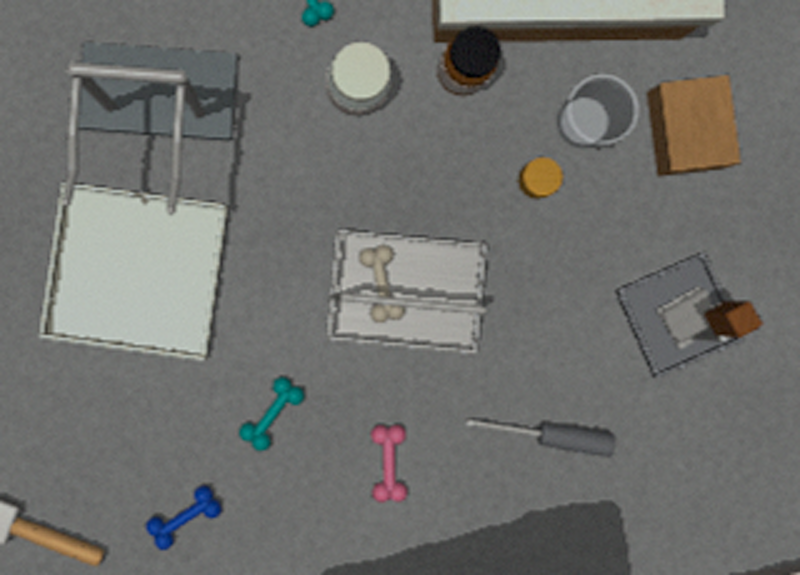

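View pics/sidec.png

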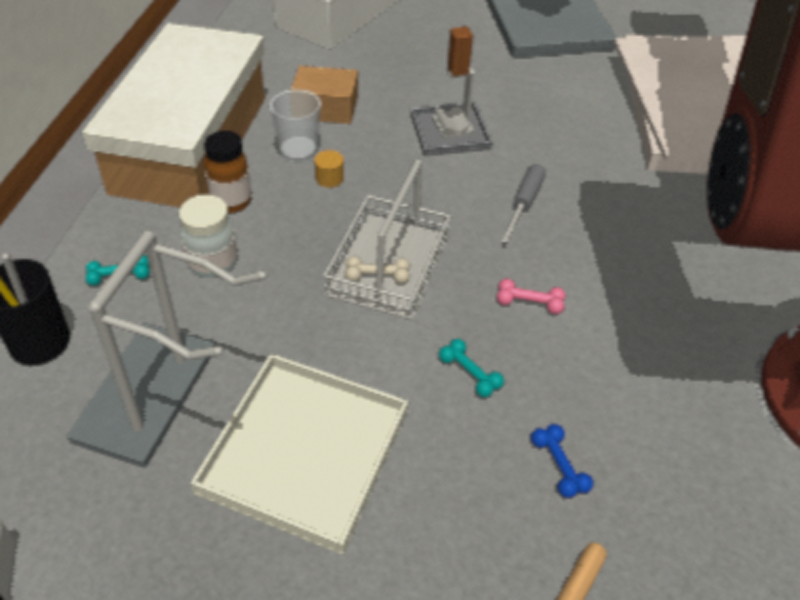

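The pictures match the networks, with stand and tray on the left, basket in the middle, and lifter in its dish on the right. In the top crop the tray corners are (62,183), (228,205), (208,358) and (41,338), and the bail runs (330,296) to (492,306). The dish is rotated about 24°. In the side crop the shank is right of the foot, so the lifter opens towards world +x. Next I fit poses to these points and zoom on the lifter.

```bash
cat > h.py <<'E'
from station import *
import cv2,numpy as np
from scipy.optimize import least_squares
def proj(c,X):
    k=get_calibration(c);p=np.asarray(X)@np.array(k["R"]).T+np.array(k["t"])
    return np.c_[k["fx"]*p[:,0]/p[:,2]+k["cx"],k["fy"]*p[:,1]/p[:,2]+k["cy"]]
def T(p,M,z0=0):
    M=np.asarray(M,float);c,s=np.cos(p[2]),np.sin(p[2])
    return np.c_[p[0]+c*M[:,0]-s*M[:,1],p[1]+s*M[:,0]+c*M[:,1],M[:,2]+z0]
def fit(obs,p0,z0=0):
    f=lambda p:np.concatenate([(proj(c,T(p,M,z0))-U).ravel() for c,M,U in obs])
    r=least_squares(f,p0,loss="soft_l1",f_scale=1.0);return r.x,np.round(f(r.x).reshape(-1,2),1).tolist()
tc=lambda L:np.array(L)/2.5+[160,100]
sc=lambda L:np.array(L)/2.10526+[110,90]
E
python3 - <<'E'
from h import *
try: print("grasp_offset",grasp_offset)
except Exception as e: print(e)
S=fit([("top",[(150,80,15),(150,-80,15),(60,-80,15),(85,46,209),(85,-46,209),(-30,-46,194)],tc([(83,42),(239,53),(236,139),(72,70),(186,77),(172,210)])),
 ("side",[(-30,46,194),(-30,-46,194),(150,80,15),(60,80,15)],sc([(218,351),(265,275),(70,437),(145,463)]))],[650,150,0])
D=fit([("top",[(80,85,22),(80,-85,22),(-80,-85,22),(-80,85,22)],tc([(62,183),(228,205),(208,358),(41,338)])),
 ("side",[(80,-85,22),(-80,-85,22),(80,85,22)],sc([(272,358),(407,402),(195,485)]))],[500,150,0])
B=fit([("top",[(55,75,35),(55,-75,35),(-55,-75,35),(-55,75,35),(-12,65,115),(-12,-65,115)],tc([(338,230),(488,243),(476,350),(331,337),(330,296),(492,306)])),
 ("side",[(-12,-65,115),(-12,65,115),(55,-75,35),(-55,-75,35),(55,75,35)],sc([(420,165),(381,238),(370,198),(450,213),(328,277)]))],[480,-80,0])
H=fit([("top",[(49,49,14),(49,-49,14),(-49,49,14)],tc([(617,291),(703,253),(655,376)]))],[480,-350,.4])
for n,r in zip("SDBH",(S,D,B,H)): print(n,r[0].round(3),np.degrees(r[0][2]).round(1),r[1])
for c,(x0,x1,y0,y1) in dict(top=(400,472,192,258),side=(300,348,95,170)).items():
    a=cv2.imread(f"pics/{c}0.png")[y0:y1,x0:x1]
    cv2.imwrite(f"pics/l_{c}.png",cv2.resize(a,None,fx=7,fy=7,interpolation=cv2.INTER_CUBIC))
a=cv2.imread("pics/l_top.png");b=cv2.imread("pics/l_side.png");h=max(len(a),len(b))
pad=lambda q:cv2.copyMakeBorder(q,0,h-len(q),0,4,cv2.BORDER_CONSTANT)
o=np.hstack([pad(a),pad(b)]);print(o.shape,a.shape);cv2.imwrite("pics/l.png",o[:600,:])
E
```

```text
grasp_offset 18.700000000000003
S [ 6.34491e+02  1.86313e+02 -9.00000e-02] -5.2 [[-0.0, 0.1], [-0.7, 0.4], [-2.4, 0.6], [0.3, -0.4], [-2.8, 0.0], [-0.9, 0.4], [0.9, -1.8], [-0.4, -1.7], [-1.1, -1.1], [0.1, -1.0]]
D [ 5.53204e+02  2.00744e+02 -1.34000e-01] -7.7 [[-0.5, 0.3], [-0.9, -0.4], [-0.8, 0.9], [-0.5, 0.6], [-0.5, -3.0], [1.2, -2.1], [-0.9, -1.2]]
B [ 5.30353e+02 -7.58890e+01 -1.01000e-01] -5.8 [[-0.4, -0.1], [-1.0, -0.0], [0.2, 0.9], [-1.5, 0.7], [5.5, 0.2], [-3.8, 1.2], [-1.0, -1.9], [0.6, -2.2], [-1.3, -1.9], [0.3, 0.3], [-2.0, -1.0]]
H [ 5.02481e+02 -3.55712e+02  3.94000e-01] 22.6 [[-0.4, -0.4], [0.3, -0.3], [0.1, 1.0]]
(525, 848, 3) (462, 504, 3)
```

View pics/l.png

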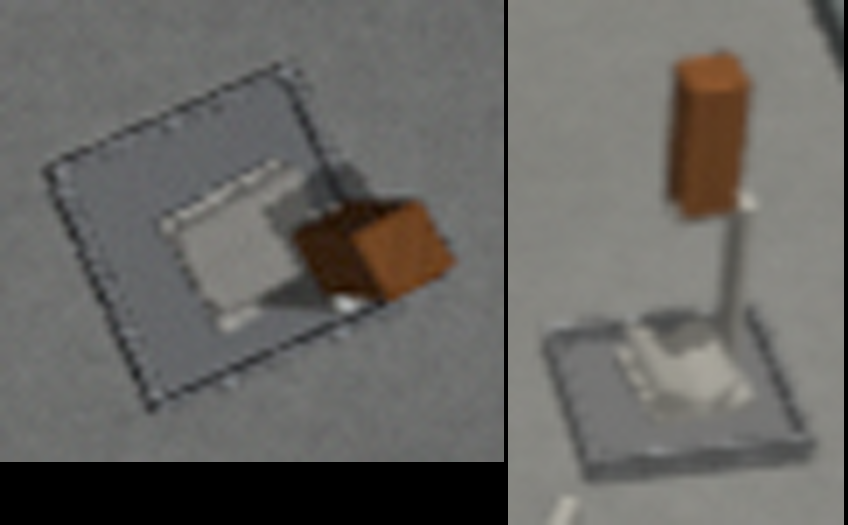

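The handle top corners (355,235), (415,198), (455,262) and (390,298) in the zoom give a lifter yaw of about 29°, with the opening towards +x. I'll pinch the tray's robot-side wall so that I can steer yaw and lateral offset, slide it to about 10 mm short of home, and look.

```bash
python3 - <<'E'
from h import *
k=lambda L:np.array(L)/7+[400,192]
s=lambda L:(np.array(L)-[508,0])/7+[300,95]
L=fit([("top",[(13,13,155),(13,-13,155),(-13,-13,155),(-13,13,155),(23,25,20),(23,-25,20)],k([(355,235),(415,198),(455,262),(390,298),(163,222),(278,160)])),("side",[(0,0,155),(0,0,93)],s([(712,73),(706,200)]))],[495,-360,.5],4)
print("L",L[0],L[1])
S=np.array([634.5,186.3,-.09]);D=np.array([553.2,200.7,-.134])
w=lambda p,z:[*T(p,[(-78,0,0)])[0][:2],z]
yd=np.degrees(D[2])+90
goto(w(D,230),[180,0,yd]);grip(50,30);move_l(w(D,60),speed=250)
move_l(w(D,10),speed=80);print(get_obs()["wrist_force"].round(1))
grip(0,40);o=get_obs();print(o["grip_width"],o["tcp_pos"].round(1),o["wrist_force"].round(1))
P=T(S,[(-32,0,0)])[0];P=[P[0],P[1],S[2]]
move_l(w(P,10),[180,0,np.degrees(S[2])+90],speed=40)
o=get_obs();print(o["t"],o["grip_width"],o["tcp_pos"].round(1),o["wrist_force"].round(1))
a=get_image("top");b=get_image("side")
for c,i in("top",a),("side",b):
    print(c,[(round(d["score"],2),np.round(d["extent"]).tolist()) for d in spot_in("drip_tray",c)[:2]])
o=np.hstack([cv2.resize(a[110:250,165:285],(400,467)),cv2.resize(b[180:370,120:320],(400,380)).copy() if 0 else cv2.resize(b[180:370,120:284],(400,467))])
cv2.imwrite("pics/tray1.png",cv2.cvtColor(o,cv2.COLOR_RGB2BGR))
E
```

```text
L [ 500.35256889 -365.2214681     0.52471747] [[-1.5, 0.1], [-0.2, -0.6], [0.2, 0.3], [-0.4, 1.1], [0.4, 0.4], [0.8, -0.8], [0.3, -0.9], [-0.6, -0.0]]
[-0.7 -0.3  0.9]
2.9678463137322773 [476.5 211.2  10.6] [-1.  -0.9  3.2]
7.7583 2.683406498916943 [523.1 196.9  10.6] [-6.   0.9 11.2]
top [(0.89, [219.0, 191.0, 73.0, 67.0])]
side [(0.75, [226.0, 297.0, 88.0, 88.0])]
```

View pics/tray1.png

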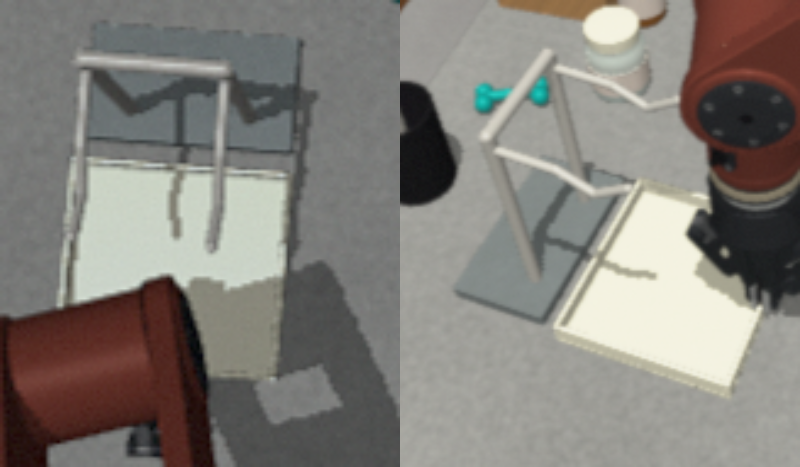

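The tray is held flat and parallel to the foot, with about a 10 mm gap. In the left panel, the tray's far corners are (72,157) and (290,172) and the foot's near corners are (88,137) and (293,150), so the tray looks a few mm left. I'll compare the two at crop precision with a quick edge fit.

```bash
python3 - <<'E'
from h import *
k=lambda L:np.array(L)/3.333+[165,110]
s=lambda L:(np.array(L)-[400,0])*[164/400,190/467]+[120,180]
top=[(150,80,15),(150,-80,15),(60,-80,15),(85,46,209),(85,-46,209),(-30,-46,194)]
S=fit([("top",top,k([(95,22),(302,38),(295,150),(80,60),(228,68),(212,248)]))],[634,184,-.09]);print("St",S)
S2=fit([("side",[(150,80,15),(60,80,15),(-30,46,194),(85,46,209),(85,-46,209)],s([(457,290),(543,318),(632,188),(488,135),(548,54)]))],[634,184,-.09]);print("Ss",S2)
D=fit([("top",[(80,85,22),(80,-85,22),(-80,-85,22)],k([(72,157),(290,172),(276,378)]))],[600,190,-.09]);print("Dt",D)
D2=fit([("side",[(80,85,22),(80,-85,22),(-80,85,22)],s([(556,328),(640,180),(730,388)]))],[600,190,-.09]);print("Ds",D2)
for q,d in((S,D),(S2,D2)):
    q,d=q[0],d[0];c,si=np.cos(q[2]),np.sin(q[2]);e=d-q;print("tray in stand",c*e[0]+si*e[1],-si*e[0]+c*e[1],np.degrees(e[2]))
im=get_image("top")
cv2.imwrite("pics/t2.png",cv2.cvtColor(cv2.resize(im[110:185,175:265],None,fx=8,fy=8,interpolation=cv2.INTER_CUBIC),cv2.COLOR_RGB2BGR))
E
```

```text
St (array([ 6.34897194e+02,  1.83948108e+02, -8.37826391e-02]), [[0.2, 0.3], [-0.2, -0.1], [-0.7, 0.8], [1.0, -0.5], [-0.9, 0.1], [0.5, -0.3]])
Ss (array([ 6.32909243e+02,  1.89283178e+02, -8.50433868e-02]), [[-1.3, 0.2], [0.6, 1.1], [-0.3, -0.1], [0.1, -0.2], [0.5, -1.0]])
Dt (array([ 5.99841223e+02,  1.91141408e+02, -7.89262360e-02]), [[-0.5, -0.2], [0.4, -0.3], [0.1, 0.5]])
Ds (array([ 5.98631612e+02,  1.94415819e+02, -8.43562331e-02]), [[-0.8, 0.3], [0.2, -1.3], [0.5, 0.2]])
tray in stand -35.53497369033549 4.234421277438511 0.2782514022289669
tray in stand -34.589722805440175 2.202518942963435 0.03937100323123287
```

View pics/t2.png

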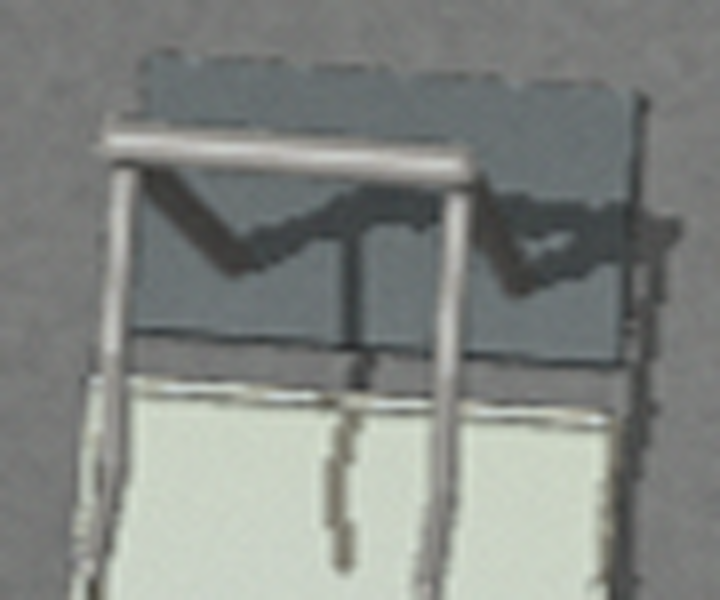

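The enlargement puts the foot's near-edge centre at about column 373 and the tray's at about 358 after parallax, so the tray is about 5 mm left with about a 15 mm gap. I'll correct this while sliding and creep until it touches.

```bash
python3 - <<'E'
from h import *
y=-.085;u=np.array([np.cos(y),np.sin(y),0]);n=np.array([-u[1],u[0],0]);r=[180,0,np.degrees(y)+90]
p=np.array([523.1,196.9,10.0]);f=lambda:get_obs()["wrist_force"]@u
move_l(p+9*u-4.6*n,r,speed=30);b=f();print("base",b)
for d in np.arange(10,24,1.):
    move_l(p+d*u-4.6*n,speed=25);v=f();print(d,round(v,1),end="; ")
    if v<b-9: break
grip(40);o=get_obs();print(o["tcp_pos"],o["wrist_force"].round(1))
q=o["tcp_pos"];move_l([q[0],q[1],70],speed=150)
move_l([440,190,230],speed=300)
goto([420,60,230],[180,0,0])
im=get_image("top");print(get_obs()["t"])
cv2.imwrite("pics/t3.png",cv2.cvtColor(cv2.resize(im[110:230,175:275],None,fx=5,fy=5,interpolation=cv2.INTER_CUBIC),cv2.COLOR_RGB2BGR))
E
```

```text
base -4.02016150765597
10.0 -5.7; 11.0 -5.9; 12.0 -6.0; 13.0 -7.0; 14.0 -7.4; 15.0 -7.9; 16.0 -8.0; 17.0 -7.4; 18.0 -7.9; 19.0 -9.0; 20.0 -12.0; 21.0 -13.3; [543.77541947 190.39842092   9.73317464] [1. 0. 0.]
14.3667
```

View pics/t3.png

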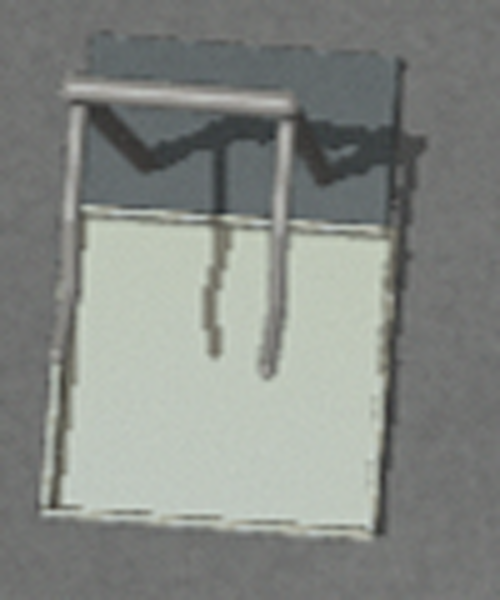

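The tray now meets the foot with no visible gap. Its near edge at (85,207) to (392,232) overlaps the foot line, it is parallel, and it is about centred. I'll refit tray and stand from this view, then take the lifter.

```bash
python3 - <<'E'
from h import *
k=lambda L:np.array(L)/5+[175,110]
D=fit([("top",[(80,-85,22),(-80,-85,22),(-80,85,22)],k([(394,234),(375,537),(41,514)]))],[615,186,-.09]);print("D",D)
S=fit([("top",[(150,80,15),(150,-80,15),(85,46,209),(85,-46,209),(-30,-46,194)],k([(92,33),(402,58),(68,88),(295,103),(266,378)]))],[634,184,-.09]);print("S",S)
q,d=S[0],D[0];c,s=np.cos(q[2]),np.sin(q[2]);e=d-q;print("tray in stand",c*e[0]+s*e[1],-s*e[0]+c*e[1],np.degrees(e[2]))
# lifter
L=np.array([500.4,-365.2,.525]);r=[180,0,np.degrees(L[2])]
grip(70,50)
goto([L[0],L[1],250],r);move_l([L[0],L[1],190],speed=200)
move_l([L[0],L[1],114],speed=120);print(get_obs()["wrist_force"].round(1))
grip(0,70);o=get_obs();print(o["t"],o["grip_width"],o["tcp_pos"].round(1),o["ee_rot"].round(1),o["wrist_force"].round(1))
E
```

```text
D (array([ 6.15273276e+02,  1.86275764e+02, -8.20809638e-02]), [[0.5, -1.4], [-0.3, 0.5], [-0.2, 0.4]])
S (array([ 6.34333096e+02,  1.85529266e+02, -9.28384745e-02]), [[0.2, 0.3], [-0.1, 0.2], [1.0, -0.0], [-1.9, 0.4], [0.0, -1.0]])
tray in stand -19.046945548202892 -1.023660529557381 0.6163599618371269
[0.7 0.5 0.1]
18.0583 25.185631469306074 [ 501.1 -365.9  115.1] [179.9  -0.   30.1] [-0.7 -0.5  3.2]
```

The tray is home, at -19 mm against a nominal -20 and 0.6° off. The handle is gripped at 25.2 mm. I'll take the lifter to the basket, put the foot under the bail and look before lifting.

```bash
python3 - <<'E'
from h import *
y=-.101;u=np.array([np.cos(y),np.sin(y),0]);r=[180,0,np.degrees(y)]
m=np.array([518.4,-74.7,0]);z=lambda h:np.array([0,0,h+111.])
o=get_obs();q=o["tcp_pos"]
move_l([q[0],q[1],q[2]+45],speed=80);print(get_obs()["wrist_force"].round(1))
move_l([q[0],q[1],250],speed=200)
goto(m-90*u+z(135),r);move_l(m-90*u+z(74),speed=150)
move_l(m-25*u+z(74),speed=80);move_l(m+z(74),speed=40)
o=get_obs();print(o["t"],o["tcp_pos"].round(1),o["ee_rot"].round(1),o["wrist_force"].round(1))
a=get_image("top");b=get_image("side")
o=np.hstack([cv2.resize(a[170:260,275:365],(400,400)),cv2.resize(b[130:250,240:360],(400,400))])
cv2.imwrite("pics/hook.png",cv2.cvtColor(o,cv2.COLOR_RGB2BGR))
print(proj("side",[m+[0,0,115],m+[0,0,87]]).round(1))
E
```

```text
[-0.3  0.7 -2.2]
22.8583 [518.3 -74.6 184.8] [-180.     0.    -5.8] [-0.9  0.4 -2.5]
[[300.4 182.9]
 [300.1 191.5]]
```

View pics/hook.png

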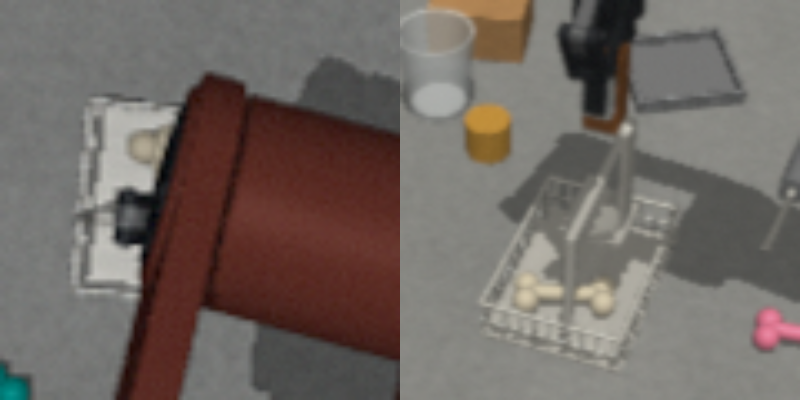

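The foot sits under the bail middle, with the foot at (605,225) and the bail passing (600,183). The bone is in the basket and the shank is on the robot side. I'll lift slowly.

```bash
python3 - <<'E'
from h import *
q=get_obs()["tcp_pos"];
for h,s in((20,60),(36,15),(60,20)):
    move_l([518.4,-74.7,185+h],speed=s);o=get_obs();print(h,o["tcp_pos"].round(1),o["wrist_force"].round(1),o["moment"].round(2))
a=get_image("side");print(o["t"])
cv2.imwrite("pics/lift.png",cv2.cvtColor(cv2.resize(a[110:250,230:370],(560,560)),cv2.COLOR_RGB2BGR))
E
```

```text
20 [518.9 -74.8 205.9] [-0.3 -0.7 -2.2] [ 0.02 -0.    0.03]
36 [518.2 -74.7 220.7] [ 0.3  1.1 -6.1] [-0.03 -0.01  0.01]
60 [518.2 -74.6 244.8] [-0.5 -0.5 -6.4] [-0.   -0.04 -0.02]
26.0083
```

View pics/lift.png

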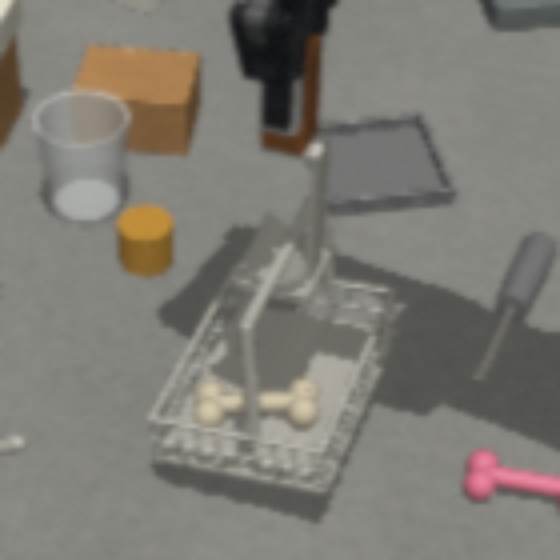

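The basket is hooked and off the bench, hanging with a slight tilt with the bone still in it. The wrist load went up by about 4 N. I'll carry it slowly to above the saddle.

```bash
python3 - <<'E'
from h import *
y=-.101;n=np.array([-np.sin(y),np.cos(y),0]);m=np.array([518.4,-74.7,147.])
print("near bail end pred",proj("side",[m+65*n]).round(1),"seen ~",[291.75,190])
y=-.09;u=np.array([np.cos(y),np.sin(y),0]);S=np.array([636,184.5,0]);r=[180,0,np.degrees(y)]
Z=np.array([0,0,98.]) # TCP above bail axis
move_l([518.4,-74.7,320],speed=60)
move_l(S-130*u+Z+[0,0,222],r,speed=75)
move_l(S-0*u+Z+[0,0,222],speed=45);wait(.4)
o=get_obs();print(o["t"],o["tcp_pos"].round(1),o["wrist_force"].round(1),o["ee_rot"].round(1))
a=get_image("top");b=get_image("side")
o=np.hstack([cv2.resize(a[100:220,175:275],(400,480)),cv2.resize(b[150:270,160:260],(400,480))])
cv2.imwrite("pics/over.png",cv2.cvtColor(o,cv2.COLOR_RGB2BGR))
E
```

```text
near bail end pred [[291.8 190.5]] seen ~ [291.75, 190]
34.6667 [636.  184.5 320. ] [ 0.2 -0.7 -7.2] [-180.     0.    -5.2]
```

View pics/over.png

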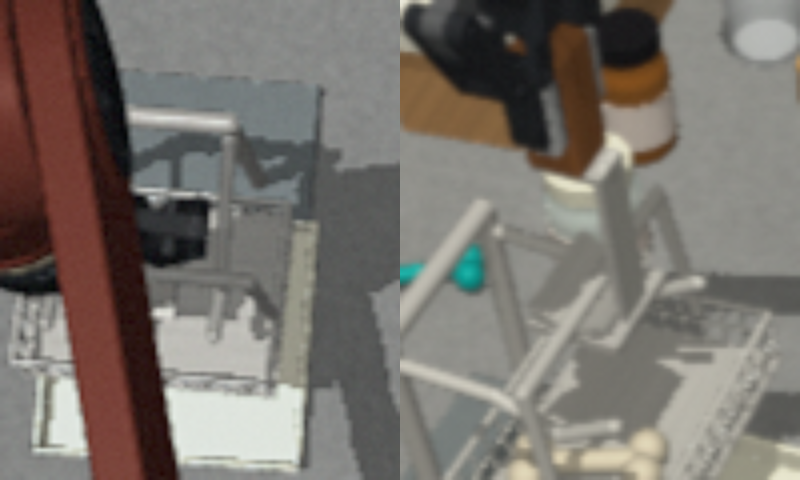

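The basket hangs above the prongs and clear of the posts. In the side view the near prong's dip is about (520,405) with its tip at (620,427), and the far tip is at (700,282). I'll check these and the bail end in the top view, about (258,275), against the projections.

```bash
python3 - <<'E'
from h import *
t=np.array([[228.75,183.75],[240,168.75]]);
s=lambda L:(np.array(L)-[400,0])*[.25,.25]+[160,150]
for S in([636,184.5,-.09],[634.3,185.5,-.09]):
    print(S,"top tip,bail end,dip", (proj("top",T(S,[(-30,-46,194),(0,-65,222),(0,-46,176)]))).round(1).tolist())
    print(" side neardip,neartip,fartip,bail+65,bail mid",proj("side",T(S,[(0,46,177),(-30,46,194),(-30,-46,194),(0,65,222),(0,0,222)])).round(1).tolist())
print("seen top",t.tolist(),"side",s([(520,405),(618,427),(700,282)]).tolist())
E
```

```text
[636, 184.5, -0.09] top tip,bail end,dip [[228.8, 183.8], [237.4, 169.3], [230.8, 171.0]]
 side neardip,neartip,fartip,bail+65,bail mid [[200.3, 255.5], [214.0, 254.0], [235.1, 218.2], [191.2, 247.5], [208.3, 221.1]]
[634.3, 185.5, -0.09] top tip,bail end,dip [[228.3, 184.5], [236.9, 170.1], [230.4, 171.7]]
 side neardip,neartip,fartip,bail+65,bail mid [[200.9, 256.1], [214.7, 254.6], [235.7, 218.7], [191.9, 248.1], [209.0, 221.7]]
seen top [[228.75, 183.75], [240.0, 168.75]] side [[190.0, 251.25], [214.5, 256.75], [235.0, 220.5]]
```

The stand estimate agrees to under 1 px at the tips, so I'll lower slowly while watching the force.

```bash
python3 - <<'E'
from h import *
q=get_obs()["tcp_pos"];x,y=636,184.5
move_l([x,y,290],speed=20)
for h in list(range(286,268,-2)):
    move_l([x,y,h],speed=10);o=get_obs();print(h,o["tcp_pos"].round(1)[2],o["wrist_force"].round(1).tolist(),o["moment"].round(2).tolist())
    if np.abs(o["wrist_force"][:2]).max()>8: break
print(o["t"])
b=get_image("side");a=get_image("top")
o=np.hstack([cv2.resize(a[100:220,175:275],(400,480)),cv2.resize(b[170:290,160:260],(400,480))])
cv2.imwrite("pics/rest.png",cv2.cvtColor(o,cv2.COLOR_RGB2BGR))
E
```

```text
286 285.8 [0.9, -0.6, -6.5] [-0.03, 0.02, 0.02]
284 283.8 [-0.3, 0.3, -5.8] [-0.06, -0.02, 0.02]
282 281.8 [-0.2, 0.1, -6.2] [-0.02, 0.0, -0.02]
280 279.9 [0.2, -0.4, -6.2] [-0.07, -0.03, 0.01]
278 278.6 [-0.4, -0.6, -5.3] [-0.0, -0.2, 0.04]
276 276.9 [-0.6, -0.4, -1.2] [0.05, 0.04, 0.04]
274 273.9 [-0.5, 0.8, -1.6] [-0.0, 0.02, -0.01]
272 271.8 [-0.4, -0.7, -0.7] [-0.01, -0.0, 0.03]
270 269.8 [0.4, 0.2, -0.8] [0.03, 0.02, 0.0]
39.7667
```

View pics/rest.png

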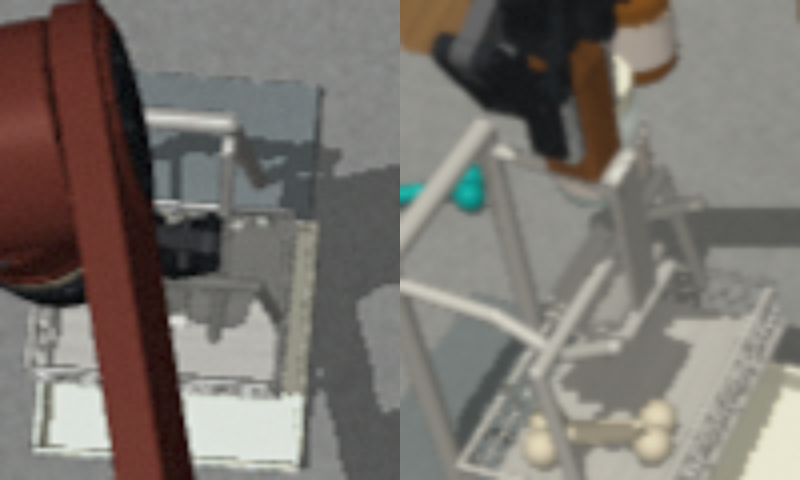

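The load moved to the prongs at the expected height, and the bail sits in the near dip at (545,345) with the bone still in the basket. I'll drop the hook clear, back out straight, and return the lifter to its dish.

```bash
python3 - <<'E'
from h import *
y=-.09;u=np.array([np.cos(y),np.sin(y),0]);p=np.array([636,184.5,0])
move_l(p+[0,0,250],speed=25);print(get_obs()["wrist_force"].round(1))
for d in(15,30,60,130):
    move_l(p-d*u+[0,0,250],speed=30 if d<50 else 70);print(d,get_obs()["wrist_force"].round(1))
move_l(p-140*u+[0,0,290],speed=150)
L=[501.1,-365.9];r=[180,0,30.1]
goto([*L,280],r);move_l([*L,150],speed=150);move_l([*L,121],speed=50)
for h in np.arange(120,111,-1.):
    move_l([*L,h],speed=15);o=get_obs();print(h,o["wrist_force"].round(1)[2],end="; ")
    if o["wrist_force"][2]>1.5:break
a=get_image("top");b=get_image("side");print(o["t"],o["tcp_pos"].round(1))
cv2.imwrite("pics/ret.png",cv2.cvtColor(np.hstack([cv2.resize(a[100:330,160:480],(400,288)),cv2.resize(b[90:375,110:490],(400,300))[:288]]),cv2.COLOR_RGB2BGR))
E
```

```text
[ 0.7 -0.4 -0.8]
15 [ 0.9  0.  -1.7]
30 [ 0.5 -0.2 -2.2]
60 [-0.1 -0.1 -2.4]
130 [ 0.2  0.5 -1.2]
120.0 -1.8; 119.0 -1.6; 118.0 -0.9; 117.0 -1.6; 116.0 -1.5; 115.0 -1.3; 114.0 4.4; 49.7917 [ 501.2 -366.1  115. ]
```

The foot touched down at the original height. I'll release, withdraw and verify numerically, since the picture views are used up.

```bash
python3 - <<'E'
from h import *
L=[501.1,-365.9]
move_l([*L,115],speed=15);grip(60);move_l([*L,200],speed=100);move_l([*L,260],speed=200)
goto([148.5,-607,260],[180,0,13.7])
a=get_image("top");b=get_image("side")
ref={c:cv2.cvtColor(cv2.imread(f"pics/{c}0.png"),cv2.COLOR_BGR2RGB) for c in("top","side")}
for c,n in(("top",a),("side",b)):
    d=(np.abs(n.astype(int)-ref[c]).max(2)>45).astype(np.uint8)
    k,_,st,_=cv2.connectedComponentsWithStats(d,connectivity=8);print(c,"changed",[s.tolist() for s in st[1:] if s[4]>12])
    for q in("lifter","dish","basket","bone","drip_tray"): print(q,[(round(e["score"],2),np.round(e["extent"]).tolist()) for e in spot_in(q,c)[:2]])
S=[636,184.5,-.09]
print("bail ends pred top/side",proj("top",T(S,[(0,65,180),(0,-65,180)])).round(1).tolist(),proj("side",T(S,[(0,65,180),(0,-65,180)])).round(1).tolist())
th=.1
M=[(x*np.cos(th)+zz*np.sin(th),yy,180-x*np.sin(th)+zz*np.cos(th)) for x in(-43,67) for yy in(-75,75) for zz in(-80,-115)]+[(0,65,180),(0,-65,180)]
for c in("top","side"):
    P=proj(c,T(S,M));lo,hi=P.min(0),P.max(0);print("basket pred",c,np.r_[(lo+hi)/2,hi-lo].round(0))
print(get_obs()["t"])
E
```

```text
top changed [[201, 150, 27, 39, 308], [236, 154, 7, 3, 14], [182, 169, 4, 8, 14], [196, 168, 12, 2, 14], [176, 174, 77, 70, 2002], [232, 174, 10, 7, 39], [297, 194, 56, 24, 803], [311, 200, 4, 4, 13], [310, 204, 4, 10, 20], [295, 221, 54, 17, 544], [521, 376, 12, 5, 14], [336, 398, 21, 22, 59]]
lifter [(0.56, [444.0, 227.0, 38.0, 22.0]), (0.19, [436.0, 150.0, 39.0, 35.0])]
dish [(0.75, [432.0, 225.0, 48.0, 47.0])]
basket [(0.87, [217.0, 176.0, 70.0, 55.0])]
bone [(0.82, [316.0, 285.0, 17.0, 33.0]), (0.72, [218.0, 148.0, 76.0, 67.0])]
drip_tray [(0.59, [221.0, 187.0, 73.0, 64.0])]
side changed [[487, 0, 10, 12, 49], [553, 7, 7, 19, 24], [461, 17, 6, 13, 43], [470, 28, 5, 20, 26], [550, 28, 3, 8, 13], [460, 34, 8, 9, 40], [470, 34, 16, 28, 171], [550, 36, 10, 3, 22], [543, 46, 17, 8, 36], [543, 49, 15, 38, 56], [522, 99, 17, 16, 80], [553, 101, 7, 17, 22], [277, 204, 5, 7, 21], [275, 212, 13, 10, 68], [294, 213, 10, 10, 55], [195, 247, 9, 9, 36], [205, 250, 15, 7, 51], [222, 255, 15, 8, 61], [192, 259, 5, 5, 14], [198, 259, 13, 15, 102], [243, 260, 22, 8, 27], [231, 262, 9, 13, 15], [256, 262, 20, 8, 33], [211, 265, 44, 54, 1003], [256, 267, 18, 8, 47], [175, 269, 30, 49, 433], [219, 271, 8, 6, 31], [204, 271, 99, 78, 2205], [220, 277, 5, 7, 23], [206, 287, 11, 7, 54], [204, 312, 6, 7, 23]]
lifter []
dish [(0.71, [324.0, 152.0, 39.0, 25.0])]
basket [(0.58, [216.0, 260.0, 79.0, 98.0])]
bone [(0.81, [206.0, 279.0, 43.0, 14.0]), (0.81, [361.0, 232.0, 32.0, 13.0])]
drip_tray [(0.9, [227.0, 299.0, 99.0, 76.0]), (0.55, [218.0, 172.0, 25.0, 45.0])]
bail ends pred top/side [[180.6, 166.9], [239.2, 171.4]] [[195.1, 262.4], [225.8, 212.8]]
basket pred top [215. 173.  69.  52.]
basket pred side [214. 261.  83.  96.]
54.1917
```

The basket's observed box matches the prediction in both views. The lifter is back with no image change around its dish, and no change shows at the bystanders. I'll hand it in.

```bash
python3 -c "
from station import *
print(get_obs()['qvel'].round(2)); print(sign_off())"
```

```text
[-0.03  0.05 -0.08  0.02 -0.1  -0.  ]
the job is handed in; nothing more can be done
None
```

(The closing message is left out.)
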